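# Close up the collimation shelf: tubes covered, lamp off

### The arm

A 7-joint arm with a two-finger parallel gripper is mounted at the origin on the work surface. World frame = base frame: x ahead of the robot, y to its left, z up, the work surface at z = 0. Lengths are in m, angles in rad, forces in N, time in s.
With the tool pointing down it reaches from about 0.4 to 0.85 m from the base axis. Payload 10.4 kg.
Tool frame: the origin (TCP) lies between the finger pads; the fingertips stand 14 mm ahead of it and the grasp point (between the pads) lies 5 mm behind it; z points along the fingers, y is the line along which they close (so a half turn about z gives the same grasp; the last joint's range is limited). The gripper opens to 87 mm and grips with 3 to 60 N. Pads are 19 mm wide; open, the fingers measure 117 mm over their backs; the gripper's body (75 mm by 190 mm) begins 51 mm behind the grasp point.
Start: joints at [-1.277, 0.332, -0.065, 1.46, 0.022, 1.35, -0.088], TCP at [0.195, 0.594, 0.237] pointing down, gripper open.
Joint ranges: [-2.6, 2.6], [-0.5, 2.12], [-1.47, 1.34], [0.16, 2.42], [-1.27, 4.41], [0.06, 2.06], [-2.6, 2.6]. Speed limits (rad/s): [2.22, 2.22, 2.79, 2.79, 3.14, 3.14, 3.14].

### API

Orientations are given as a unit quaternion [x, y, z, w].
In Python, from bench import * gives the robot as it stands.
- The arm moves only by the tool drive_tool, never from a script. Its argument "deltas" is a list of rows, each a list of 7 numbers: the turn, a rotation vector about the tool's x, y, z in degrees, then the shift along the tool's x, y, z in m, then the closure, from -1 (fully open) to 1 (shut). A call has 1 to 12 rows; each row is the pose to reach, as a shift and turn from the pose commanded when the call began, along the tool's axes at that moment; what a row does not reach only later rows make up. A row lasts 1/10 s, in which the tool goes at most 50 mm and 8.59 degrees, less where a joint would pass 70% of its speed; a pose out of reach is approached as far as the arm can. A call with a gripper value outside its range is refused whole. The fingers move at their own pace and stop on an object; "squeeze" is the grip in N (left out, the last holds). Time passes only in rows, so rows that repeat a pose let the fingers close. It gives the time, the measured TCP pose, the force and the opening at its end, in the units of the state.
- read_state(): the state, without advancing time (a new reading comes with each control period).
- camera(name): name is "scene" or "top" or "wrist"; returns (picture, depth): 384x512x3 uint8, red, green, blue; 384x512 float32, m along the optical axis (not along the pixel's ray), 0 where there is no reading.
- camera_params(name): a dict with "K" (3x3 intrinsics, pixels), "R" (3x3) and "t" (3): a world point X has camera coordinates R X + t; the wrist camera has in their place "mount" (4x4, takes a point from camera to tool coordinates, whose origin is the TCP and whose axes are the flange's). Camera axes: x right, y down, z forward; pixel columns grow to the right and rows downward; lengths in m; the calibration is good to about 2 mm. A picture is of the moment at which its call begins: read the wrist's pose just before it. camera_params takes no time and is no camera call.
- close_job(): hands the job in, once; it reports no verdict.
Trained networks look in the newest picture that a camera, given by its name, has taken for a name from the list of things; names that differ only in an ending like _2 or _b are one class to them, and where a whole thing is asked for, a point or a joint stands for the part that bears it (a point fixed in the world has none). Each returns a list of dicts, best first, with "score" (0 to 1); they miss things now and then, are a little off and sometimes report something else, mostly with a low value. They report only what shows in the picture. A call takes as long as a camera call. They do not tell look-alikes from the thing itself.
- outline_of(label, camera): "pixels" (384x512 bool, what is visible of it) and "location" ([column, row] as shares, 0 to 1, of the picture: columns of its width, rows of its height, amid what is visible of it).
- tip_of(label, camera): "location" ([column, row] as shares, 0 to 1, of the picture: columns of its width, rows of its height: a listed point, or the origin of a listed thing).
The state is a dict: "time": time; "joint_positions": joint angles; "joint_vel": joint speeds; "joint_torque": joint torques, N m; "ee_pos": TCP position; "eef_rot": TCP orientation; "ft_force": force on the tool from outside, world axes, zero at the start; "torque": the same for the moment, N m; "width": finger opening in m.
Only numpy, scipy, OpenCV 4.12 (cv2) and the standard library are available. Lean on these libraries where they do the work, as an engineer would, in place of code of your own. Each camera call takes 0.05 s, during which the arm holds its last target. There are 200 camera calls.

### The job

Close up the collimation shelf for the night: put its own black dust cover on each of the three aluminium extension tubes, lip in the bore and flange lying flat and level all round on the rim, with the tubes left standing upright. If a tube still has its white nylon adapter in the mouth, take that out first and stand it upright on the floor of the wooden tray. Only when all this is done, flip the chrome toggle fully over, away from the robot, to switch off the red lamp, and leave the other things on the shelf where they are.

Things in the scene. Friction and masses are not known exactly. Their poses are not given: they have to be found in the camera images.
- tube_s: small aluminium extension tube, loose, standing upright on the shelf, open at both ends: outer diameter 66, bore 58, height 80 mm. Origin: centre of its foot; z up its axis.
- tube_s_rim (a point): centre of the top rim of the small tube, 80 mm above its foot.
- tube_m: middle aluminium extension tube, loose, standing upright on the shelf, open at both ends: outer diameter 84, bore 76, height 60 mm. Origin: centre of its foot; z up its axis.
- tube_m_rim (a point): centre of the top rim of the middle tube, 60 mm above its foot.
- tube_l: large aluminium extension tube, loose, standing upright on the shelf, open at both ends: outer diameter 102, bore 94, height 45 mm. Origin: centre of its foot; z up its axis.
- tube_l_rim (a point): centre of the top rim of the large tube, 45 mm above its foot.
- cover_s: small dust cover, black with an aluminium knob, 0.1 kg, loose, lying lip down; fits the small tube only. From below up: lip 53 mm across, 8 mm deep, that goes into the bore; flat flange 70 mm across, 5 mm thick, that lies on the rim; round knob 24 mm across from 13 to 41 mm height. Origin: centre of the lip's underside; z up through the knob. Seated, the origin is 8 mm below the rim.
- cover_m: middle dust cover, black with an aluminium knob, 0.1 kg, loose, lying lip down; fits the middle tube only. From below up: lip 71 mm across, 8 mm deep, that goes into the bore; flat flange 88 mm across, 5 mm thick, that lies on the rim; round knob 24 mm across from 13 to 41 mm height. Origin: centre of the lip's underside; z up through the knob. Seated, the origin is 8 mm below the rim.
- cover_l: large dust cover, black with an aluminium knob, 0.1 kg, loose, lying lip down; fits the large tube only. From below up: lip 89 mm across, 8 mm deep, that goes into the bore; flat flange 106 mm across, 5 mm thick, that lies on the rim; round knob 24 mm across from 13 to 41 mm height. Origin: centre of the lip's underside; z up through the knob. Seated, the origin is 8 mm below the rim.
- adapter_s: white nylon focuser adapter of the small tube, 0.08 kg, loose; may be absent. It starts in the mouth of the small tube, flange on the rim. From below up: spigot 53 mm across, 10 mm deep; flange 66 mm across, 6 mm thick; round neck 44 mm across from 16 to 48 mm height. Origin: centre of the spigot's underside; z up through the neck.
- adapter_m: white nylon focuser adapter of the middle tube, 0.08 kg, loose; may be absent. It starts in the mouth of the middle tube, flange on the rim. From below up: spigot 71 mm across, 10 mm deep; flange 84 mm across, 6 mm thick; round neck 44 mm across from 16 to 48 mm height. Origin: centre of the spigot's underside; z up through the neck.
- adapter_l: white nylon focuser adapter of the large tube, 0.08 kg, loose; may be absent. It starts in the mouth of the large tube, flange on the rim. From below up: spigot 89 mm across, 10 mm deep; flange 102 mm across, 6 mm thick; round neck 44 mm across from 16 to 48 mm height. Origin: centre of the spigot's underside; z up through the neck.
- tray: shallow open wooden tray, fixed, 135 (x) by 330 (y) mm outside, 22 mm high, walls 6 mm. Origin: centre of its underside; y along its length.
- tray_in (a point): centre of the tray's inner floor; room inside 123 (x) by 318 (y) mm, floor to wall top about 16 mm. Axes as the tray's.
- lamp_box: small black switch box, fixed, 75 (x) by 105 (y) by 45 mm high, with a red lamp dome (34 mm across, top 81 mm above the shelf) at y +28 mm and a chrome toggle switch at y -24 mm. Origin: centre of its underside.
- toggle (a joint): the toggle's angle, rad. 0: leaning 0.4 rad towards the box's -x side (the robot's side), lamp on, as it starts; 0.8: stop, leaning 0.4 rad towards the box's +x side, away from the robot, lamp off. It turns about the box's y axis, 48 mm above the shelf, needs about 1.5 N at the tip and stays where it is left.
- toggle_tip (a point): centre of the 15 mm chrome ball at the end of the toggle, 44 mm from its pivot; moves with the toggle.
- cheshire: bystander: matte black Cheshire sight tube, 36 mm by 156 mm, lying on its side, loose. Origin: its middle; z along the tube.
- diagonal: bystander: silver star diagonal, 62 by 56 mm, 85 mm high, with a 51 mm barrel 45 mm long on its +y side, loose. Origin: centre of its underside.
- eyepiece: bystander: black eyepiece standing up, 56 mm across, 92 mm high, loose. Origin: centre of its foot.
- screwdriver: bystander: screwdriver lying down, 170 mm long, loose.
- blower: bystander: black rubber dust blower standing up, 58 mm across, 110 mm high, loose. Origin: centre of its foot.
- filter_case: bystander: closed aluminium filter case, fixed, 80 (x) by 105 (y) by 50 mm high. Origin: centre of its underside.
Not all that is in view belongs to the job. Leave any blue or purple look-alike of the tube_l alone. Leave any turquoise look-alike of the tube_m alone.

How it is judged:
On the way, in this order (a step that is already met when the one before it is completed fails the run):
1. every tube wears its own cover, seated and level, and every adapter present stands in the tray, with the lamp still on (horizontal distance between cover_s and tube_s_rim below 0.006 m and z of cover_s in the frame of tube_s_rim between -0.0105 and -0.006 m and angle between each of cover_s, tube_s, cover_m, tube_m, cover_l, tube_l's own z axis and vertical below 0.04 rad and angle between the z axis of cover_s and the z axis of tube_s, either way round below 0.04 rad and height (world z) of each of tube_s, tube_m, tube_l below 0.006 m and linear speed of each of cover_s, cover_m, cover_l, adapter_s, adapter_m, adapter_l below 0.02 m/s and horizontal distance between cover_m and tube_m_rim below 0.006 m and z of cover_m in the frame of tube_m_rim between -0.0105 and -0.006 m and angle between the z axis of cover_m and the z axis of tube_m, either way round below 0.04 rad and horizontal distance between cover_l and tube_l_rim below 0.006 m and z of cover_l in the frame of tube_l_rim between -0.0105 and -0.006 m and angle between the z axis of cover_l and the z axis of tube_l, either way round below 0.04 rad and x of adapter_s in the frame of tray_in between -0.06 and 0.06 m and y of adapter_s in the frame of tray_in between -0.155 and 0.155 m and z of adapter_s in the frame of tray_in between -0.006 and 0.006 m and angle between each of adapter_s, adapter_m, adapter_l's own z axis and vertical below 0.08 rad and x of adapter_m in the frame of tray_in between -0.06 and 0.06 m and y of adapter_m in the frame of tray_in between -0.155 and 0.155 m and z of adapter_m in the frame of tray_in between -0.006 and 0.006 m and x of adapter_l in the frame of tray_in between -0.06 and 0.06 m and y of adapter_l in the frame of tray_in between -0.155 and 0.155 m and z of adapter_l in the frame of tray_in between -0.006 and 0.006 m and value of joint toggle below 0.45 rad), for 0.2 s.
2. the toggle is flipped over to switch the lamp off (value of joint toggle above 0.62 rad), for 0.2 s.
At the end, for the whole second after the job is handed in: Each cover on its own tube: within 6 mm of the axis, lip 6 to 10.5 mm below the rim, tilt under 0.04 rad, at rest; tubes upright on the shelf (0.04 rad); each adapter present stands on the tray floor (6 mm, tilt under 0.08 rad); toggle past 0.62 rad (horizontal distance between cover_s and tube_s_rim below 0.006 m and z of cover_s in the frame of tube_s_rim between -0.0105 and -0.006 m and angle between each of cover_s, tube_s, cover_m, tube_m, cover_l, tube_l's own z axis and vertical below 0.04 rad and angle between the z axis of cover_s and the z axis of tube_s, either way round below 0.04 rad and height (world z) of each of tube_s, tube_m, tube_l below 0.006 m and linear speed of each of cover_s, cover_m, cover_l, adapter_s, adapter_m, adapter_l below 0.02 m/s and horizontal distance between cover_m and tube_m_rim below 0.006 m and z of cover_m in the frame of tube_m_rim between -0.0105 and -0.006 m and angle between the z axis of cover_m and the z axis of tube_m, either way round below 0.04 rad and horizontal distance between cover_l and tube_l_rim below 0.006 m and z of cover_l in the frame of tube_l_rim between -0.0105 and -0.006 m and angle between the z axis of cover_l and the z axis of tube_l, either way round below 0.04 rad and x of adapter_s in the frame of tray_in between -0.06 and 0.06 m and y of adapter_s in the frame of tray_in between -0.155 and 0.155 m and z of adapter_s in the frame of tray_in between -0.006 and 0.006 m and angle between each of adapter_s, adapter_m, adapter_l's own z axis and vertical below 0.08 rad and x of adapter_m in the frame of tray_in between -0.06 and 0.06 m and y of adapter_m in the frame of tray_in between -0.155 and 0.155 m and z of adapter_m in the frame of tray_in between -0.006 and 0.006 m and x of adapter_l in the frame of tray_in between -0.06 and 0.06 m and y of adapter_l in the frame of tray_in between -0.155 and 0.155 m and z of adapter_l in the frame of tray_in between -0.006 and 0.006 m and value of joint toggle above 0.62 rad); the robot touches nothing.
It fails at once if the cheshire is disturbed (moved more than 30 mm) (distance of cheshire from where it was at the start of the episode above 0.03 m).
It fails at once if the diagonal is disturbed (moved more than 30 mm) (distance of diagonal from where it was at the start of the episode above 0.03 m).
It fails at once if the eyepiece is disturbed (moved more than 30 mm) (distance of eyepiece from where it was at the start of the episode above 0.03 m).
It fails at once if the screwdriver is disturbed (moved more than 30 mm) (distance of screwdriver from where it was at the start of the episode above 0.03 m).
It fails at once if the blower is disturbed (moved more than 30 mm) (distance of blower from where it was at the start of the episode above 0.03 m).
Of adapter_s, adapter_m, adapter_l only 1 to 3 are there at a start; the rules pass over those that are not, and their reading is None.
At some moment in a run one of cover_s, cover_m, cover_l, tube_s, tube_m, tube_l may be knocked a few centimetres aside while the robot is not near it.
Once in a run the grip may slacken for a moment while it holds something.
It also fails if it takes over 210 s, if anything falls off the work surface, if the arm or the gripper's body presses on something with over 40 N, if the wrist force passes 120 N, or if a joint passes its speed limit or range.

## Working session

There is one attempt and no reset: what is moved stays moved. The work goes in short steps, Python scripts to look and compute and a tool call to move; the robot and the scene stay as the last step left them, time stands still between calls to the robot, and variables do not carry over. Pictures are saved under pics/ and viewed, on a budget of 14 in all, crops included, one or two more only if the job needs it, and the job is handed in when it is done.

Besides the shell and the picture viewer there is one more tool, called as name([rows], argument=value, ...), one row to a line, values as JSON. drive_tool: Moves the arm, as the interface text tells. Its arguments: {"type":"object","properties":{"deltas":{"type":"array"},"squeeze":{"type":"number"}},"required":["deltas"]}

```bash
mkdir -p pics; ls
python3 - <<'E'
from bench import *
import numpy as np, cv2
s=read_state(); print({k:np.round(v,3).tolist() for k,v in s.items()})
ims=[]
for n in("scene","top"):
    p,d=camera(n); np.savez(f"{n}0.npz",p=p,d=d); cv2.imwrite(f"pics/{n}0.png",cv2.resize(p[:,:,::-1],(800,600)))
    c=camera_params(n); print(n,{k:np.round(v,3).tolist() for k,v in c.items()})
print(camera_params("wrist"))
E
```

```text
pics
{'time': 0.0, 'joint_positions': [-1.277, 0.333, -0.065, 1.461, 0.022, 1.35, -0.089], 'joint_vel': [-0.0, -0.0, -0.0, -0.001, -0.002, 0.0, -0.0], 'joint_torque': [0.0, -62.326, 0.025, -38.989, -0.061, 0.04, 0.0], 'ee_pos': [0.195, 0.594, 0.236], 'eef_rot': [0.158, 0.987, -0.001, -0.0], 'ft_force': [-0.106, 0.031, 0.534], 'torque': [0.022, -0.006, -0.025], 'width': 0.087}
scene {'K': [[347.245, 0.0, 255.663], [0.0, 347.245, 188.466], [0.0, 0.0, 1.0]], 'R': [[-0.511, 0.86, 0.009], [0.648, 0.392, -0.653], [-0.565, -0.327, -0.757]], 't': [0.267, -0.269, 1.267]}
top {'K': [[399.961, 0.0, 252.537], [0.0, 399.961, 191.102], [0.0, 0.0, 1.0]], 'R': [[-0.029, -1.0, -0.011], [-0.991, 0.03, -0.131], [0.132, 0.007, -0.991]], 't': [0.022, 0.544, 1.307]}
{'K': array([[327.78058355,   0.        , 253.666525  ],
       [  0.        , 327.78058355, 188.7484233 ],
       [  0.        ,   0.        ,   1.        ]]), 'mount': array([[ 2.76273596e-04, -9.69439508e-01, -2.45330317e-01,
         6.80115866e-02],
       [ 9.99999962e-01,  2.66880333e-04,  7.15331369e-05,
        -6.78072952e-04],
       [-3.87321247e-06, -2.45330327e-01,  9.69439545e-01,
        -1.48563011e-01],
       [ 0.00000000e+00,  0.00000000e+00,  0.00000000e+00,
         1.00000000e+00]])}
```

View pics/top0.png

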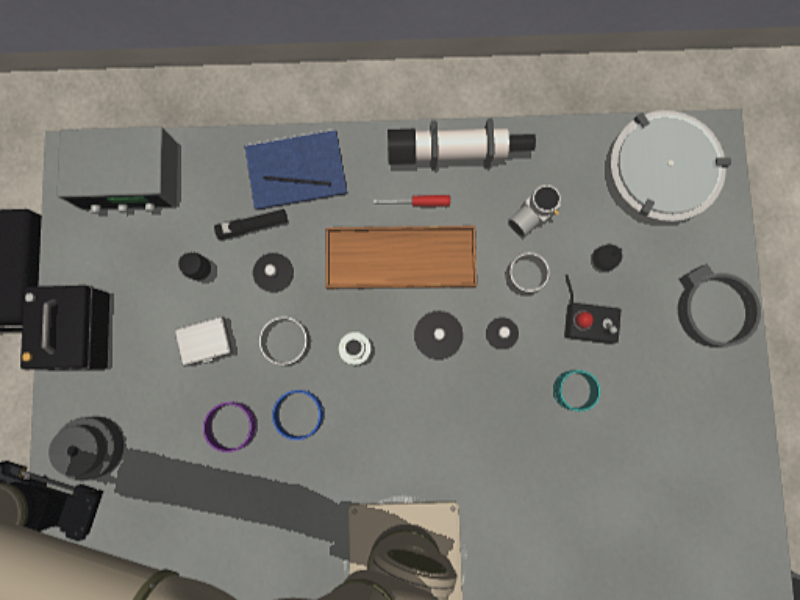

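View pics/scene0.png

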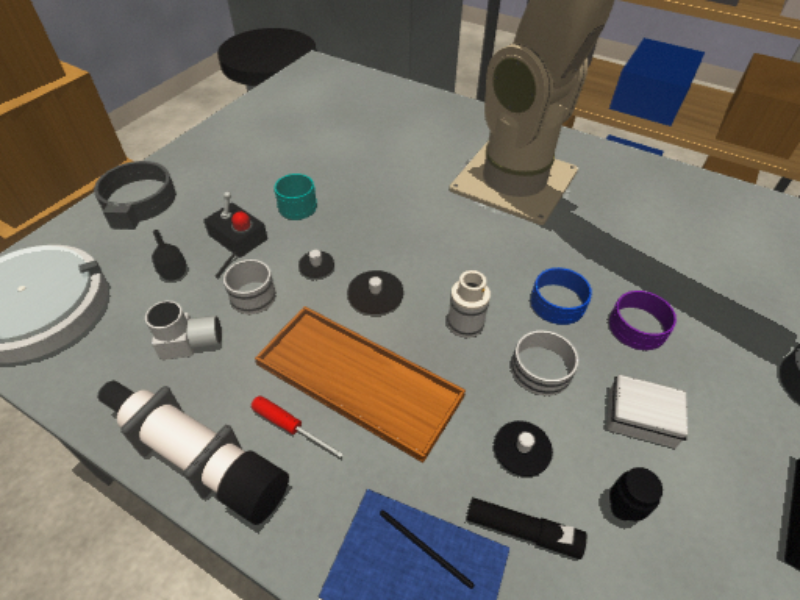

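```bash
cat > h.py <<'E'
from bench import *
import numpy as np, cv2
from scipy.spatial.transform import Rotation as Rn
def toolT():
    s=read_state(); T=np.eye(4); T[:3,:3]=Rn.from_quat(s["eef_rot"]).as_matrix(); T[:3,3]=s["ee_pos"]; return T
def camT(n,T=None):
    "camera->world"
    c=camera_params(n)
    if n=="wrist": return c["K"],T@c["mount"]
    M=np.eye(4); M[:3,:3]=c["R"].T; M[:3,3]=-c["R"].T@c["t"]; return c["K"],M
def cloud(n,d,T=None):
    K,M=camT(n,T); v,u=np.mgrid[:d.shape[0],:d.shape[1]]
    P=np.stack([(u-K[0,2])/K[0,0]*d,(v-K[1,2])/K[1,1]*d,d],-1)
    return P@M[:3,:3].T+M[:3,3]
def ray(n,u,v,z,T=None):
    "pixel -> world point at height z"
    K,M=camT(n,T); r=M[:3,:3]@np.array([(u-K[0,2])/K[0,0],(v-K[1,2])/K[1,1],1]); o=M[:3,3]
    return o+r*(z-o[2])/r[2]
E
python3 - <<'E'
from h import *
for n in("top",):
    p,d=camera(n); P=cloud(n,d)
    for l in "tube_s tube_m tube_l cover_s cover_m cover_l adapter_s adapter_m adapter_l tray lamp_box toggle_tip".split():
        for o in outline_of(l,n)[:4]:
            m=o["pixels"]&(d>0); Q=P[m]
            if len(Q)<5: continue
            top=np.percentile(Q[:,2],95); c=Q[Q[:,2]>top-.012]
            lo,hi=np.percentile(Q,[2,98],axis=0)
            print(l,n,round(o["score"],2),(np.array(o["location"])*[800,600]).astype(int),"top",round(top,3),"lo",lo.round(3),"hi",hi.round(3), "col",p[m].mean(0).astype(int))
E
```

```text
tube_s top 0.84 [541 272] top 0.062 lo [ 0.548 -0.321  0.002] hi [ 0.627 -0.239  0.063] col [104 102  98]
tube_s top 0.81 [267 335] top 0.048 lo [0.411 0.195 0.001] hi [0.508 0.294 0.05 ] col [122 120 116]
tube_s top 0.81 [210 425] top 0.048 lo [0.237 0.313 0.   ] hi [0.33  0.412 0.05 ] col [73 46 84]
tube_s top 0.79 [282 432] top 0.049 lo [0.255 0.168 0.003] hi [0.348 0.267 0.05 ] col [ 47  68 115]
tube_m top 0.84 [541 272] top 0.062 lo [ 0.548 -0.321  0.002] hi [ 0.627 -0.239  0.063] col [104 102  98]
tube_m top 0.81 [267 335] top 0.048 lo [0.411 0.195 0.001] hi [0.508 0.294 0.05 ] col [122 120 116]
tube_m top 0.81 [210 425] top 0.048 lo [0.237 0.313 0.   ] hi [0.33  0.412 0.05 ] col [73 46 84]
tube_m top 0.79 [282 432] top 0.049 lo [0.255 0.168 0.003] hi [0.348 0.267 0.05 ] col [ 47  68 115]
tube_l top 0.84 [541 272] top 0.062 lo [ 0.548 -0.321  0.002] hi [ 0.627 -0.239  0.063] col [104 102  98]
tube_l top 0.81 [267 335] top 0.048 lo [0.411 0.195 0.001] hi [0.508 0.294 0.05 ] col [122 120 116]
tube_l top 0.81 [210 425] top 0.048 lo [0.237 0.313 0.   ] hi [0.33  0.412 0.05 ] col [7
[... 543 characters left out ...]
 333] top 0.042 lo [ 0.434 -0.257  0.001] hi [ 0.496 -0.193  0.044] col [78 76 74]
cover_l top 0.56 [439 335] top 0.037 lo [ 0.419 -0.132  0.008] hi [ 0.51  -0.038  0.041] col [74 71 70]
adapter_s top 0.53 [353 344] top 0.12 lo [0.409 0.061 0.082] hi [0.469 0.119 0.121] col [176 178 170]
adapter_m top 0.53 [353 344] top 0.12 lo [0.409 0.061 0.082] hi [0.469 0.119 0.121] col [176 178 170]
adapter_l top 0.53 [353 344] top 0.12 lo [0.409 0.061 0.082] hi [0.469 0.119 0.121] col [176 178 170]
tray top 0.79 [394 257] top 0.023 lo [ 0.572 -0.168  0.001] hi [0.704 0.15  0.025] col [153 106  71]
lamp_box top 0.55 [533 207] top 0.09 lo [ 0.681 -0.351 -0.   ] hi [ 0.764 -0.256  0.091] col [108 106 101]
```

The top view shows one adapter, at (353,348), and it is on the small tube.

- **Tubes:** the bare aluminium ones are tube_l at (284,341) and tube_m at (528,272). The rings at (230,426) purple, (298,414) blue and (577,390) turquoise are look-alikes.
- **Covers by size:** about 48 px at (439,335) is l, 40 px at (272,271) is m, and 32 px at (502,333) is s.

I'll measure these sizes and confirm them in one crop.

```bash
cat >> h.py <<'E'
from scipy.optimize import least_squares
def circ(Q,r=None):
    "robust circle fit to xy; outer rim points"
    c=np.median(Q[:,:2],axis=0)
    f=lambda q:np.hypot(Q[:,0]-q[0],Q[:,1]-q[1])-q[2]
    q=least_squares(f,[*c,.04],loss="soft_l1",f_scale=.002).x
    return q
def near(P,d,x,y,rad,z0,z1):
    m=(d>0)&(np.hypot(P[...,0]-x,P[...,1]-y)<rad)&(P[...,2]>z0)&(P[...,2]<z1); return m
def rim(P,d,x,y,h,rad=.075):
    Q=P[near(P,d,x,y,rad,h-.004,h+.004)]; return circ(Q),len(Q)
def knob(P,d,x,y,base,rad=.07):
    "cover: knob top centre + flange circle (minEnclosing of flange points)"
    K=P[near(P,d,x,y,rad,base+.035,base+.046)]; F=P[near(P,d,x,y,rad,base+.009,base+.018)]
    (cx,cy),r=cv2.minEnclosingCircle(F[:,:2].astype(np.float32)) if len(F)>5 else ((0,0),0)
    return (K[:,:2].min(0)+K[:,:2].max(0))/2,len(K),(round(cx,4),round(cy,4)),round(2*r,4),np.median(K[:,2])
E
python3 - <<'E'
from h import *
z=np.load("top0.npz"); p,d=z["p"],z["d"]; P=cloud("top",d)
for n,x,y,h in(("l",.46,.245,.045),("m",.587,-.28,.06)): print("tube",n,rim(P,d,x,y,h))
print("tube_s adapter top",rim(P,d,.44,.09,.118), "flange",rim(P,d,.44,.09,.086))
for u,v in((439,335),(272,271),(502,333)):
    w=ray("top",u/1.5625,v/1.5625,.02); print("cover",w.round(3),knob(P,d,w[0],w[1],0))
w=ray("top",610/1.5625,325/1.5625,.088); print("toggle px->",w.round(3))
m=near(P,d,w[0],w[1],.05,.075,.105); print("toggle cluster",P[m].mean(0),P[m].max(0),P[m].min(0))
m=near(P,d,w[0],w[1]+.03,.1,.040,.05);Q=P[m];print("box top",Q.min(0),Q.max(0),cv2.minAreaRect(Q[:,:2].astype(np.float32)))
m=near(P,d,w[0],w[1]+.05,.04,.06,.085);Q=P[m];print("dome",Q.mean(0))
m=near(P,d,.638,-.01,.2,.019,.026);print("tray",cv2.minAreaRect(P[m][:,:2].astype(np.float32)))
cv2.imwrite("pics/crop1.png",cv2.resize(p[130:290,105:405,::-1],None,fx=2.66,fy=2.66,interpolation=cv2.INTER_CUBIC))
E
```

```text
tube l (array([0.46059572, 0.24574053, 0.0488254 ]), 113)
tube m (array([ 0.58910015, -0.28025059,  0.0398288 ]), 90)
tube_s adapter top (array([0.43728026, 0.09137532, 0.01929545]), 63) flange (array([0.43864919, 0.09122538, 0.02794805]), 162)
cover [ 0.464 -0.088  0.02 ] (array([ 0.4645234 , -0.08667141]), 40, (0.4684, -0.0873), 0.1129, np.float64(0.04039796576771015))
cover [0.616 0.272 0.02 ] (array([0.61403015, 0.27352621]), 38, (0.6139, 0.273), 0.0876, np.float64(0.040551963060662))
cover [ 0.465 -0.224  0.02 ] (array([ 0.46352091, -0.22283794]), 38, (0.4689, -0.2017), 0.1151, np.float64(0.0410933536665552))
toggle px-> [ 0.469 -0.434  0.088]
toggle cluster [ 0.47142059 -0.41318839  0.0858801 ] [ 0.49418742 -0.38445508  0.09717923] [ 0.45274885 -0.44322374  0.07590155]
box top [ 0.43625661 -0.47021858  0.04000814] [ 0.52183655 -0.36122246  0.04996874] ((0.4795103967189789, -0.4156968295574188), (0.10560055077075958, 0.07493211328983307), 81.20540618896484)
dome [ 0.48330592 -0.38574311  0.07436269]
tray ((0.6269140243530273, -0.008915632963180542), (0.3305756449699402, 0.31095242500305176), 85.48307800292969)
```

View pics/crop1.png

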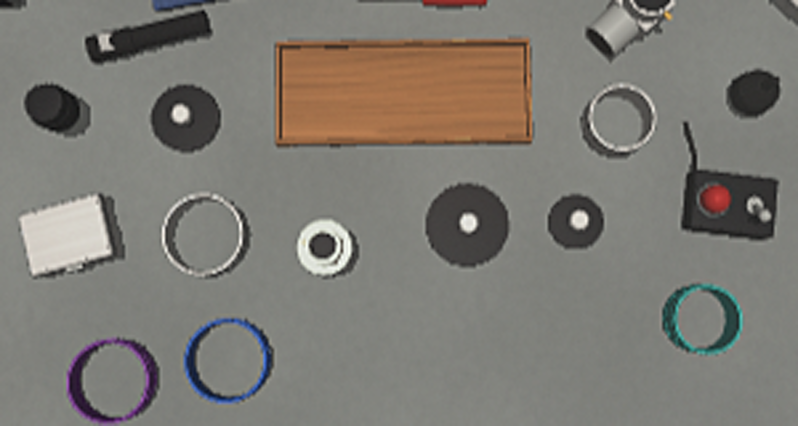

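The crop confirms it: cover l is at (467,224), m at (186,118) and s at (576,221). Aluminium tube l is at (204,235), m at (621,119), and s wears the adapter at (324,247). The flange sizes agree with this. Next I'll work out the first move.

```bash
cat >> h.py <<'E'
def plan(x,y,z,yaw=0):
    "delta from the present pose to tool-down, tool y along world y turned by yaw deg"
    T=toolT(); G=Rn.from_euler("z",yaw,degrees=True).as_matrix()@np.diag([-1.,1,-1])
    r=Rn.from_matrix(T[:3,:3].T@G).as_rotvec(degrees=True); t=T[:3,:3].T@(np.array([x,y,z])-T[:3,3])
    print("plan",r.round(2).tolist(),t.round(4).tolist())
E
python3 -c "
from h import *
plan(.438,.091,.24)"
```

```text
plan [0.01, -0.0, -18.15] [-0.3879, -0.4021, -0.0035]
```

drive_tool([
  [0,0,-18.15,-0.388,-0.402,-0.003,-1],
  [0,0,-18.15,-0.388,-0.402,-0.003,-1],
  [0,0,-18.15,-0.388,-0.402,-0.003,-1],
  [0,0,-18.15,-0.388,-0.402,-0.003,-1],
  [0,0,-18.15,-0.388,-0.402,-0.003,-1],
  [0,0,-18.15,-0.388,-0.402,-0.003,-1],
  [0,0,-18.15,-0.388,-0.402,-0.003,-1],
  [0,0,-18.15,-0.388,-0.402,-0.003,-1],
  [0,0,-18.15,-0.388,-0.402,-0.003,-1],
  [0,0,-18.15,-0.388,-0.402,-0.003,-1],
  [0,0,-18.15,-0.388,-0.402,-0.003,-1],
  [0,0,-18.15,-0.388,-0.402,-0.003,-1],
])

```text
time: 1.95
ee_pos: [0.4399, 0.0856, 0.24]
eef_rot: [0.004, 1.0, -0.0, 0.001]
ft_force: [0.2, 0.3, 0.8]
width: 0.0872
```

drive_tool([
  [0,0,0,0,0,0,-1],
  [0,0,0,0,0,0,-1],
  [0,0,0,0,0,0,-1],
  [0,0,0,0,0,0,-1],
])

```text
time: 2.35
ee_pos: [0.4377, 0.0924, 0.2395]
eef_rot: [-0.001, 1.0, 0.0, -0.0]
ft_force: [0.9, -0.8, 0.7]
width: 0.0869
```

```bash
cat > look.py <<'E'
from h import *
import sys
# usage: look.py name x y kind(h)  e.g. rim .44 .09 .118
T=toolT(); p,d=camera("wrist"); P=cloud("wrist",d,T); s=read_state()
print("tcp",T[:3,3].round(4),"yaw",round(np.degrees(np.arctan2(-T[0,1],T[1,1])),2),"f",np.round(s["ft_force"],2),"w",round(s["width"],4),"t",round(s["time"],2))
for a in sys.argv[1:]:
    if a.endswith(".png"): cv2.imwrite("pics/"+a,p[:,:,::-1]); continue
    k,x,y,h=a.split(","); x,y,h=float(x),float(y),float(h)
    try:
        if k=="rim": q,n=rim(P,d,x,y,h); print("rim",q.round(4),n); Q=P[near(P,d,x,y,.075,h-.01,h+.01)]; print("  z",np.percentile(Q[:,2],[5,50,95]).round(4)); plan(q[0],q[1],.2)
        if k=="knob": r=knob(P,d,x,y,h); print("knob",r); plan(*r[0],.2)
    except Exception as e: print(a,"fail",e)
E
python3 look.py rim,.438,.091,.118 rim,.438,.091,.086 w1.png
```

```text
tcp [0.4377 0.0924 0.2395] yaw 0.14 f [ 0.44 -0.47 -1.1 ] w 0.0868 t 2.4
rim [0.437  0.0898 0.0192] 966
  z [0.1105 0.1181 0.1194]
plan [0.01, -0.0, 0.11] [0.0008, -0.0023, 0.0395]
rim [0.4395 0.0898 0.0293] 1478
  z [0.0852 0.0869 0.094 ]
plan [0.01, -0.0, 0.11] [-0.0017, -0.0024, 0.0395]
```

View pics/w1.png

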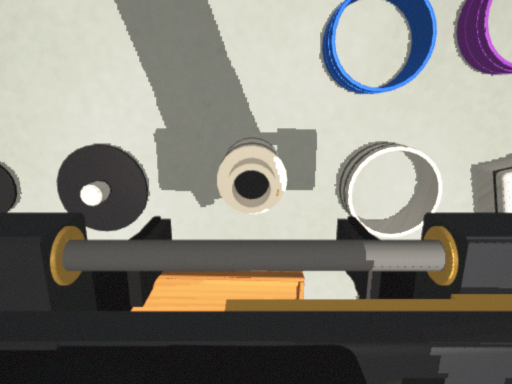

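The wrist view shows the adapter neck at about (252,180), so its centre is near (0.438, 0.090). Descending to grip the neck.

drive_tool([
  [0,0,0,0,-0.002,0.05,-1],
  [0,0,0,0,-0.002,0.09,-1],
  [0,0,0,0,-0.002,0.12,-1],
  [0,0,0,0,-0.002,0.135,-1],
  [0,0,0,0,-0.002,0.135,-1],
  [0,0,0,0,-0.002,0.135,0.3],
  [0,0,0,0,-0.002,0.135,1],
  [0,0,0,0,-0.002,0.135,1],
  [0,0,0,0,-0.002,0.135,1],
  [0,0,0,0,-0.002,0.135,1],
], squeeze=20)

```text
time: 3.4
ee_pos: [0.4384, 0.0892, 0.105]
eef_rot: [-0.0, 1.0, 0.0, 0.0]
ft_force: [-0.6, -0.4, -0.1]
width: 0.055
```

drive_tool([
  [0,0,0,0,0,-0.01,1],
  [0,0,0,0,0,-0.03,1],
  [0,0,0,0,0,-0.06,1],
  [0,0,0,0,0,-0.08,1],
  [0,0,0,0,0,-0.08,1],
])

```text
time: 3.9
ee_pos: [0.4396, 0.0894, 0.1877]
eef_rot: [0.0, 1.0, 0.001, 0.002]
ft_force: [0.2, -0.8, -1.1]
width: 0.0435
```

```bash
python3 look.py rim,.438,.091,.08 w2.png
python3 - <<'E'
from h import *
plan(.635,-.01,.19)
p,d=camera("top"); P=cloud("top",d)
print("tube_s", rim(P,d,.438,.09,.08))
m=(d>0)&(abs(P[...,0]-.638)<.1)&(abs(P[...,1]+.01)<.2)&(P[...,2]>.018)&(P[...,2]<.028)
print("tray",cv2.minAreaRect(P[m][:,:2].astype(np.float32)))
E
```

```text
tcp [0.4396 0.0894 0.1877] yaw -0.02 f [-0.52  0.05 -1.72] w 0.0434 t 3.95
rim [0.4372 0.0898 0.0308] 571
  z [0.0705 0.0799 0.0812]
plan [0.08, 0.14, -0.01] [0.0017, 0.0005, -0.0141]
plan [0.08, 0.14, -0.01] [-0.1961, -0.0992, -0.0037]
  return _methods._mean(a, axis=axis, dtype=dtype,
  ret = um.true_divide(
Traceback (most recent call last):
  File "h.py", line 29, in rim
    Q=P[near(P,d,x,y,rad,h-.004,h+.004)]; return circ(Q),len(Q)
                                                 ~~~~^^^
  File "h.py", line 24, in circ
    q=least_squares(f,[*c,.04],loss="soft_l1",f_scale=.002).x
      ~~~~~~~~~~~~~^^^^^^^^^^^^^^^^^^^^^^^^^^^^^^^^^^^^^^^^
ValueError: Initial guess is outside of provided bounds
```

View pics/w2.png

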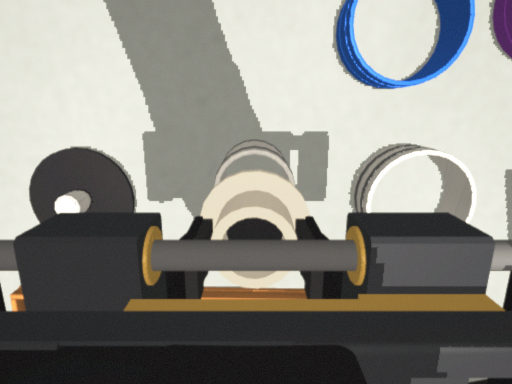

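The adapter is held at a width of 43 mm and is out of the tube. Carrying it to the tray.

drive_tool([
  [0,0,0,-0.04,-0.02,0,1],
  [0,0,0,-0.08,-0.04,0,1],
  [0,0,0,-0.12,-0.06,0,1],
  [0,0,0,-0.16,-0.08,0,1],
  [0,0,0,-0.19,-0.097,0,1],
  [0,0,0,-0.196,-0.1,0,1],
  [0,0,0,-0.196,-0.1,0.04,1],
  [0,0,0,-0.196,-0.1,0.08,1],
  [0,0,0,-0.196,-0.1,0.11,1],
  [0,0,0,-0.196,-0.1,0.125,1],
  [0,0,0,-0.196,-0.1,0.132,1],
  [0,0,0,-0.196,-0.1,0.132,1],
])

```text
time: 5.2
ee_pos: [0.6341, -0.0105, 0.053]
eef_rot: [-0.0, 1.0, 0.0, -0.0]
ft_force: [0.8, -0.6, -2.0]
width: 0.0435
```

```bash
python3 - <<'E'
from h import *
p,d=camera("top"); P=cloud("top",d)
print("tube_s", rim(P,d,.438,.09,.08))
s=read_state(); print(s["ee_pos"],s["width"],s["ft_force"])
m=(d>0)&(abs(P[...,0]-.638)<.1)&(abs(P[...,1]+.01)<.2)&(P[...,2]>.018)&(P[...,2]<.028)
Q=P[m];print("tray",Q.min(0),Q.max(0))
E
python3 look.py w3.png
```

```text
tube_s (array([0.43814808, 0.0935703 , 0.02873645]), 20)
[ 0.6342175  -0.01066119  0.0530107 ] 0.04320820206030829 [ 0.26855035  0.08661185 -0.09739866]
tray [ 0.56867203 -0.17506499  0.01800457] [0.70808037 0.15664569 0.02787414]
tcp [ 0.6342 -0.0107  0.053 ] yaw 0.01 f [ 0.17 -0.58 -0.94] w 0.0434 t 5.3
```

View pics/w3.png

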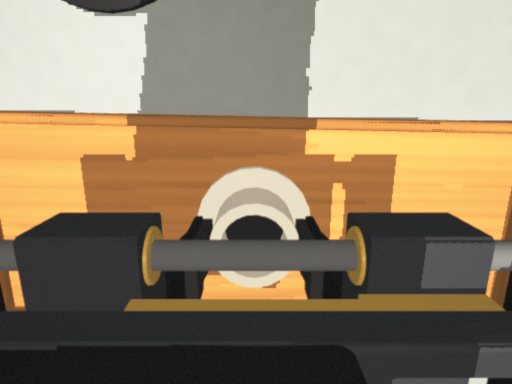

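The adapter hangs over the tray floor at about (254,230), unchanged in the grip. Lowering and releasing.

drive_tool([
  [0,0,0,0,0,0.006,1],
  [0,0,0,0,0,0.011,1],
  [0,0,0,0,0,0.011,1],
  [0,0,0,0,0,0.011,0.5],
  [0,0,0,0,0,0.011,-1],
  [0,0,0,0,0,0.011,-1],
  [0,0,0,0,0,0.011,-1],
  [0,0,0,0,0,0.011,-1],
  [0,0,0,0,0,-0.02,-1],
  [0,0,0,0,0,-0.06,-1],
  [0,0,0,0,0,-0.11,-1],
  [0,0,0,0,0,-0.16,-1],
])

```text
time: 6.5
ee_pos: [0.6335, -0.0111, 0.2139]
eef_rot: [0.0, 1.0, -0.0, -0.001]
ft_force: [1.7, 0.4, 0.2]
width: 0.0863
```

```bash
python3 look.py rim,.634,-.011,.054 rim,.634,-.011,.022; python3 -c "
from h import *
plan(.464,-.223,.2)"
```

```text
tcp [ 0.6335 -0.0111  0.2139] yaw -0.01 f [ 2.08 -0.93  6.85] w 0.0864 t 6.55
rim [ 0.6318 -0.0111  0.0192] 762
  z [0.047  0.0542 0.0556]
plan [0.06, 0.59, -0.03] [0.0054, 0.0004, 0.0233]
rim [ 0.636  -0.0108  0.034 ] 2116
  z [0.0184 0.0225 0.0299]
plan [0.06, 0.59, -0.03] [0.0012, 0.0007, 0.0233]
plan [0.06, 0.59, -0.03] [0.173, -0.2116, 0.0213]
```

The adapter stands on the tray floor: its neck top reads 54 mm and its flange top 22 mm, as they should. Going to cover_s.

drive_tool([
  [0,0,0,0.172,-0.212,0.015,-1],
  [0,0,0,0.172,-0.212,0.015,-1],
  [0,0,0,0.172,-0.212,0.015,-1],
  [0,0,0,0.172,-0.212,0.015,-1],
  [0,0,0,0.172,-0.212,0.015,-1],
  [0,0,0,0.172,-0.212,0.015,-1],
  [0,0,0,0.172,-0.212,0.015,-1],
  [0,0,0,0.172,-0.212,0.015,-1],
  [0,0,0,0.172,-0.212,0.015,-1],
])

```text
time: 7.45
ee_pos: [0.4629, -0.2218, 0.1973]
eef_rot: [-0.001, 1.0, 0.0, -0.0]
ft_force: [0.9, 0.1, 0.8]
width: 0.0871
```

```bash
python3 look.py knob,.464,-.223,0
```

```text
tcp [ 0.4629 -0.2218  0.1973] yaw 0.1 f [0.48 0.56 1.39] w 0.087 t 7.5
knob (array([ 0.46411733, -0.2259909 ]), 476, (0.4645, -0.2261), 0.07, np.float64(0.04110754518590676))
plan [0.0, -0.02, 0.12] [-0.0012, -0.0042, -0.0027]
```

drive_tool([
  [0,0,0,-0.0015,-0.004,0.05,-1],
  [0,0,0,-0.0015,-0.004,0.1,-1],
  [0,0,0,-0.0015,-0.004,0.14,-1],
  [0,0,0,-0.0015,-0.004,0.16,-1],
  [0,0,0,-0.0015,-0.004,0.166,-1],
  [0,0,0,-0.0015,-0.004,0.166,0.5],
  [0,0,0,-0.0015,-0.004,0.166,1],
  [0,0,0,-0.0015,-0.004,0.166,1],
  [0,0,0,-0.0015,-0.004,0.166,1],
  [0,0,0,-0.0015,-0.004,0.166,1],
  [0,0,0,-0.0015,-0.004,0.166,1],
  [0,0,0,-0.0015,-0.004,0.166,1],
], squeeze=25)

```text
time: 8.7
ee_pos: [0.4637, -0.2269, 0.0316]
eef_rot: [0.0, 1.0, 0.0, 0.0]
ft_force: [-1.0, 0.1, 0.4]
width: 0.0388
```

drive_tool([
  [0,0,0,0,0,0,1],
  [0,0,0,0,0,-0.02,1],
  [0,0,0,0,0,-0.06,1],
  [0,0,0,0,0,-0.1,1],
  [0,0,0,0,0,-0.14,1],
  [0,0,0,0,0,-0.16,1],
  [0,0,0,0,0,-0.16,1],
])

```text
time: 9.4
ee_pos: [0.465, -0.2275, 0.1943]
eef_rot: [0.0, 1.0, -0.0, 0.002]
ft_force: [-0.3, -0.3, -1.0]
width: 0.0229
```

```bash
python3 look.py; python3 -c "
from h import *
plan(.438,.09,.19)
p,d=camera('top'); P=cloud('top',d)
print('tube_s', rim(P,d,.438,.09,.08))
for n,x,y,h in(('l',.46,.245,.045),('m',.587,-.28,.06)): print('tube',n,rim(P,d,x,y,h))
"
```

```text
tcp [ 0.465  -0.2275  0.1943] yaw -0.01 f [ 0.32  0.87 -1.49] w 0.0226 t 9.45
plan [0.01, 0.13, 0.01] [0.0261, 0.317, 0.0023]
tube_s (array([0.43776991, 0.09099863, 0.03086359]), 76)
tube l (array([0.46057227, 0.24542522, 0.04860809]), 111)
tube m (array([ 0.58899539, -0.28054015,  0.04007153]), 61)
```

drive_tool([
  [0,0,0,0.003,0.04,0,1],
  [0,0,0,0.006,0.08,0,1],
  [0,0,0,0.01,0.12,0,1],
  [0,0,0,0.014,0.16,0,1],
  [0,0,0,0.018,0.2,0,1],
  [0,0,0,0.021,0.24,0,1],
  [0,0,0,0.024,0.28,0,1],
  [0,0,0,0.027,0.31,0,1],
  [0,0,0,0.0275,0.317,0,1],
  [0,0,0,0.0275,0.317,0.02,1],
  [0,0,0,0.0275,0.317,0.035,1],
  [0,0,0,0.0275,0.317,0.035,1],
])

```text
time: 10.7
ee_pos: [0.4343, 0.0889, 0.1536]
eef_rot: [0.0, 1.0, -0.001, -0.003]
ft_force: [0.2, -0.0, -0.2]
width: 0.0228
```

```bash
python3 look.py rim,.438,.09,.08 w4.png
```

```text
tcp [0.4343 0.0889 0.1536] yaw -0.03 f [ 0.36  0.16 -0.79] w 0.0228 t 10.75
rim [0.4415 0.0895 0.0353] 359
  z [0.0703 0.0794 0.0811]
plan [-0.09, -0.19, -0.04] [-0.0063, 0.0003, -0.045]
```

View pics/w4.png

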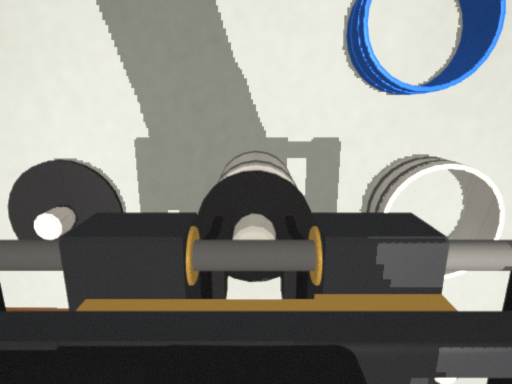

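The cover hangs level over tube_s, with its flange centre at about (254,225) and the tube's near rim just behind it. Lowering to just above the rim.

drive_tool([
  [0,0,0,0,0,0.02,1],
  [0,0,0,0,0,0.036,1],
  [0,0,0,0,0,0.036,1],
  [0,0,0,0,0,0.036,1],
])

```text
time: 11.15
ee_pos: [0.4363, 0.0898, 0.1211]
eef_rot: [0.0, 1.0, -0.0, -0.0]
ft_force: [-0.0, -0.7, -0.2]
width: 0.0229
```

```bash
python3 look.py; python3 -c "
from h import *
plan(.4375,.0898,.104)"
```

```text
tcp [0.4363 0.0898 0.1211] yaw -0.03 f [ 0.08  0.78 -0.69] w 0.023 t 11.2
plan [0.01, 0.03, -0.03] [-0.001, -0.0001, 0.0174]
```

drive_tool([
  [0,0,0,-0.001,0,0.004,1],
  [0,0,0,-0.001,0,0.008,1],
  [0,0,0,-0.001,0,0.011,1],
  [0,0,0,-0.001,0,0.014,1],
  [0,0,0,-0.001,0,0.016,1],
  [0,0,0,-0.001,0,0.016,1],
])

```text
time: 11.8
ee_pos: [0.4415, 0.0903, 0.109]
eef_rot: [0.0, 1.0, 0.001, 0.004]
ft_force: [-1.8, -5.1, 34.5]
width: 0.0234
```

```bash
python3 look.py w5.png
```

```text
tcp [0.4415 0.0903 0.109 ] yaw -0.05 f [-2.72 -4.5  34.67] w 0.0234 t 11.85
```

View pics/w5.png

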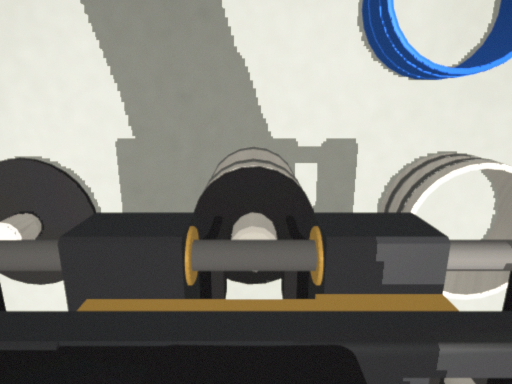

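Contact at 35 N: the lip is on the rim. I'll back off and measure tube and cover together with fixed-radius fits.

drive_tool([
  [0,0,0,0,0,-0.01,1],
  [0,0,0,0,0,-0.022,1],
  [0,0,0,0,0,-0.022,1],
  [0,0,0,0,0,-0.022,1],
  [0,0,0,0,0,-0.022,1],
])

```text
time: 12.35
ee_pos: [0.4368, 0.09, 0.126]
eef_rot: [-0.0, 1.0, -0.0, -0.0]
ft_force: [-0.3, -0.4, -0.5]
width: 0.0234
```

```bash
cat >> h.py <<'E'
def fitr(Q,R,c0):
    f=lambda q:np.hypot(Q[:,0]-q[0],Q[:,1]-q[1])-R
    s=least_squares(f,c0,loss="soft_l1",f_scale=.001); return s.x,np.median(abs(s.fun))
def edge(P,m,R,c0):
    "outer boundary of masked points -> fixed-radius fit: per-angle farthest points"
    Q=P[m]; a=np.arctan2(Q[:,1]-c0[1],Q[:,0]-c0[0]); r=np.hypot(Q[:,0]-c0[0],Q[:,1]-c0[1])
    b=(a/np.radians(6)).astype(int); S=np.array([Q[b==k][np.argmax(r[b==k])] for k in np.unique(b)]); return fitr(S,R,c0),len(S)
E
python3 - <<'E'
from h import *
T=toolT(); p,d=camera("wrist"); P=cloud("wrist",d,T); s=read_state(); t=T[:3,3]
print(t.round(4),T[:3,2].round(4),s["ft_force"].round(1) if hasattr(s["ft_force"],"round") else s["ft_force"],s["torque"])
zc=t[2]-.0316
m=near(P,d,t[0],t[1],.06,.015,.074); print("wall",m.sum(),fitr(P[m],.033,[.438,.09]), P[m].min(0),P[m].max(0))
m=near(P,d,t[0],t[1],.06,.077,.083); print("rim z",m.sum(),np.median(P[m],axis=0))
m=near(P,d,t[0],t[1],.045,zc+.010,zc+.016);Q=P[m]; print("flange",m.sum(),np.percentile(Q[:,2],[5,50,95])-zc,edge(P,m,.035,t[:2]))
A=np.c_[Q[:,:2]-t[:2],np.ones(len(Q))]; print("plane",np.linalg.lstsq(A,Q[:,2]-zc,rcond=None)[0])
p,d=camera("top"); P=cloud("top",d); 
m=near(P,d,t[0],t[1],.06,.015,.074); print("top wall",m.sum())
E
```

```text
[0.4368 0.09   0.126 ] [-8.e-04 -2.e-04 -1.e+00] [ 0.5 -0.2 -0.5] [ 0.00674209 -0.00713048 -0.03139865]
wall 842 (array([0.43757664, 0.08977068]), np.float64(0.0002507477334814136)) [0.40351658 0.05856885 0.015014  ] [0.42507867 0.12063647 0.0737086 ]
rim z 0 [nan nan nan]
flange 35 [0.01393621 0.01552588 0.01582851] ((array([0.45981552, 0.08689849]), np.float64(0.001315202011905478)), 19)
plane [0.20209802 0.01199594 0.01743089]
top wall 0
  return _methods._mean(a, axis=axis, dtype=dtype,
  ret = um.true_divide(
```

```bash
cat > held.py <<'E'
from h import *
import sys
R=float(sys.argv[1])
T=toolT(); p,d=camera("wrist"); K,M=camT("wrist",T); P=cloud("wrist",d,T); t=T[:3,3]
m=near(P,d,t[0],t[1],R+.012,t[2]-.04,t[2]-.008)&(p.mean(2)<70)&(P[...,0]<t[0]-.01)
Q=P[m]; h=np.histogram(Q[:,2]-t[2],bins=np.arange(-.04,-.007,.002)); print(t.round(4),"hist",h[0])
z0=np.median(Q[:,2]); m&=abs(P[...,2]-z0)<.006; Q=P[m]
A=np.c_[Q[:,:2]-t[:2],np.ones(len(Q))]; c=np.linalg.lstsq(A,Q[:,2],rcond=None)[0]
print("flange top z at tcp, rel",c[2]-t[2],"slope",c[:2].round(4),"rms",np.std(A@c-Q[:,2]),"n",len(Q))
(q,r),n=edge(P,m,R,t[:2]); print("flange centre rel tcp",(q-t[:2]).round(4),r,n)
E
python3 held.py .035
```

```text
[0.4368 0.09   0.126 ] hist [   0    0    0    0    0    6   34 1462 2753    6    0    0    7   34
   52   48]
flange top z at tcp, rel -0.023715983093046664 slope [ 0.0043 -0.0033] rms 0.0007123095482343538 n 4261
flange centre rel tcp [-0.0012 -0.0004] 0.0002709920151385617 26
```

The cover sits 5 mm lower in the grip than I assumed, with its lip underside at TCP minus 36.7 mm. So the 35 N was the flange already seated on the rim. Lowering again with a 2 mm x correction, less deep, then releasing.

drive_tool([
  [0,0,0,-0.002,0,0.004,1],
  [0,0,0,-0.002,0,0.008,1],
  [0,0,0,-0.002,0,0.012,1],
  [0,0,0,-0.002,0,0.015,1],
  [0,0,0,-0.002,0,0.016,1],
  [0,0,0,-0.002,0,0.016,1],
])

```text
time: 13.1
ee_pos: [0.439, 0.09, 0.1103]
eef_rot: [-0.0, 1.0, -0.0, -0.0]
ft_force: [-1.0, -0.1, 0.3]
width: 0.0231
```

```bash
python3 held.py .035
python3 - <<'E'
from h import *
T=toolT(); s=read_state(); print(np.round(s["ft_force"],1)); p,d=camera("wrist"); P=cloud("wrist",d,T);t=T[:3,3]
m=near(P,d,t[0],t[1],.06,.015,.074)&(P[...,2]<.07); print("wall",fitr(P[m],.033,[.438,.09]))
E
```

```text
[0.439  0.09   0.1103] hist [   2    0    0    0    1    9   47 1502 2719    7    0    0   10   33
   50   49]
flange top z at tcp, rel -0.023683860853387598 slope [ 0.0066 -0.0024] rms 0.0007277285252800108 n 4284
flange centre rel tcp [-0.0013 -0.0002] 0.0002932893771986772 25
[ 0.6 -0.8 -0.9]
wall (array([0.43755134, 0.08976929]), np.float64(0.00023236798025790678))
```

The cover is centred to 0.2 mm, with its lip in the bore and no force. Lowering the last 1.5 mm and releasing.

drive_tool([
  [0,0,0,0,0,0.0015,1],
  [0,0,0,0,0,0.0015,1],
  [0,0,0,0,0,0.0015,0],
  [0,0,0,0,0,0.0015,-1],
  [0,0,0,0,0,0.0015,-1],
  [0,0,0,0,0,0.0015,-1],
  [0,0,0,0,0,0.0015,-1],
  [0,0,0,0,0,-0.03,-1],
  [0,0,0,0,0,-0.08,-1],
  [0,0,0,0,0,-0.11,-1],
  [0,0,0,0,0,-0.11,-1],
  [0,0,0,0,0,-0.11,-1],
])

```text
time: 14.4
ee_pos: [0.4393, 0.0902, 0.2207]
eef_rot: [-0.0, 1.0, 0.0, 0.0]
ft_force: [-0.3, -0.4, -0.6]
width: 0.0855
```

```bash
cat > seat.py <<'E'
from h import *
import sys
# seat.py x y rimheight Rflange Rtube [camera]
x,y,h,R,Rt=map(float,sys.argv[1:6]); n=sys.argv[6] if len(sys.argv)>6 else "wrist"
T=toolT(); p,d=camera(n); P=cloud(n,d,T)
m=near(P,d,x,y,R+.01,h,h+.011)&(p.mean(2)<110); Q=P[m]
A=np.c_[Q[:,:2]-[x,y],np.ones(len(Q))]; c=np.linalg.lstsq(A,Q[:,2],rcond=None)[0]
(q,r),k=edge(P,m,R,np.array([x,y])); print("flange centre",q.round(4),"res",round(r,4),"top z - rim",round(c[2]-h,4),"(want .005) slope",c[:2].round(4),len(Q))
m=near(P,d,x,y,R+.02,.012,h-.008); 
if m.sum()>50: print("tube wall",fitr(P[m],Rt,[x,y]),m.sum())
E
python3 seat.py .4376 .0898 .08 .035 .033; python3 -c "
from h import *
plan(.4685,-.0873,.2)"
```

```text
flange centre [0.4376 0.0898] res 0.0004 top z - rim 0.0054 (want .005) slope [ 0.0022 -0.0003] 3889
tube wall (array([0.43753246, 0.08967429]), np.float64(0.0002849806399599364)) 267
plan [-0.01, -0.04, 0.0] [-0.0297, -0.1773, 0.0198]
```

cover_s is seated, centred and level. Next is cover_l.

drive_tool([
  [0,0,0,-0.026,-0.177,0.02,-1],
  [0,0,0,-0.026,-0.177,0.02,-1],
  [0,0,0,-0.026,-0.177,0.02,-1],
  [0,0,0,-0.026,-0.177,0.02,-1],
  [0,0,0,-0.026,-0.177,0.02,-1],
  [0,0,0,-0.026,-0.177,0.02,-1],
  [0,0,0,-0.026,-0.177,0.02,-1],
])

```text
time: 15.15
ee_pos: [0.4648, -0.0858, 0.1998]
eef_rot: [-0.001, 1.0, 0.0, -0.001]
ft_force: [-0.3, -1.0, 0.6]
width: 0.087
```

```bash
python3 look.py knob,.465,-.087,0; python3 seat.py .465 -.087 .008 .053 .0445
```

```text
tcp [ 0.4648 -0.0858  0.1998] yaw 0.08 f [-0.19  0.47 -1.18] w 0.0873 t 15.2
knob (array([ 0.46508981, -0.08758884]), 472, (0.4649, -0.0873), 0.1062, np.float64(0.04122312501322803))
plan [0.01, -0.06, 0.11] [-0.0002, -0.0019, -0.0]
flange centre [ 0.4647 -0.0876] res 0.0004 top z - rim 0.0054 (want .005) slope [ 0.0003 -0.0004] 7311
```

drive_tool([
  [0,0,0,0,-0.002,0.05,-1],
  [0,0,0,0,-0.002,0.1,-1],
  [0,0,0,0,-0.002,0.14,-1],
  [0,0,0,0,-0.002,0.16,-1],
  [0,0,0,0,-0.002,0.17,-1],
  [0,0,0,0,-0.002,0.17,1],
  [0,0,0,0,-0.002,0.17,1],
  [0,0,0,0,-0.002,0.17,1],
  [0,0,0,0,-0.002,0.17,1],
  [0,0,0,0,-0.002,0.17,1],
  [0,0,0,0,-0.002,0.17,1],
  [0,0,0,0,-0.002,0.17,1],
], squeeze=40)

```text
time: 16.45
ee_pos: [0.4652, -0.0889, 0.0307]
eef_rot: [0.0, 1.0, 0.0, 0.0]
ft_force: [-0.1, 0.0, -0.6]
width: 0.0386
```

drive_tool([
  [0,0,0,0,0,0,1],
  [0,0,0,0,0,0,1],
  [0,0,0,0,0,0,1],
  [0,0,0,0,0,-0.01,1],
  [0,0,0,0,0,-0.04,1],
  [0,0,0,0,0,-0.08,1],
  [0,0,0,0,0,-0.12,1],
  [0,0,0,0,0,-0.15,1],
  [0,0,0,0,0,-0.15,1],
])

```text
time: 17.35
ee_pos: [0.4672, -0.0894, 0.185]
eef_rot: [0.0, 1.0, 0.0, 0.004]
ft_force: [0.4, 0.0, -2.0]
width: 0.023
```

```bash
python3 held.py .053;  python3 -c "
from h import *
p,d=camera('top'); P=cloud('top',d)
for n,x,y,h in(('l',.46,.245,.045),): print('tube',n,rim(P,d,x,y,h))
plan(.46,.245,.18)"
```

```text
[ 0.4672 -0.0894  0.185 ] hist [   0    0    0    0    0    0    0    0    0    0 1724 9100  175   36
   53   49]
flange top z at tcp, rel -0.016998089888983547 slope [0.0115 0.0002] rms 0.0007083824969435794 n 11052
flange centre rel tcp [ 0.0005 -0.0004] 0.00035536038032510375 26
tube l (array([0.46051636, 0.2454535 , 0.04892197]), 110)
plan [0.03, 0.07, -0.01] [0.0053, 0.334, 0.0012]
```

cover_l is held firmly with its lip underside 30 mm below the TCP. Carrying it over to tube_l.

drive_tool([
  [0,0,0,0,0.03,-0.01,1],
  [0,0,0,0,0.07,-0.01,1],
  [0,0,0,0.001,0.11,-0.01,1],
  [0,0,0,0.002,0.15,-0.01,1],
  [0,0,0,0.003,0.19,-0.01,1],
  [0,0,0,0.004,0.23,-0.01,1],
  [0,0,0,0.005,0.27,-0.01,1],
  [0,0,0,0.005,0.31,-0.01,1],
  [0,0,0,0.005,0.334,-0.005,1],
  [0,0,0,0.005,0.334,0.03,1],
  [0,0,0,0.005,0.334,0.06,1],
  [0,0,0,0.005,0.334,0.06,1],
])

```text
time: 18.65
ee_pos: [0.4571, 0.2431, 0.1155]
eef_rot: [-0.0, 1.0, -0.003, -0.004]
ft_force: [-0.9, -0.1, -1.0]
width: 0.0232
```

drive_tool([
  [0,0,0,0,0,0,1],
  [0,0,0,0,0,0,1],
])

```text
time: 18.85
ee_pos: [0.4609, 0.2452, 0.1218]
eef_rot: [0.0, 1.0, 0.0, 0.001]
ft_force: [1.3, -0.1, 0.0]
width: 0.0232
```

```bash
cat >> held.py <<'E'
if len(sys.argv)>2:
    x,y,h,Rt=map(float,sys.argv[2:6])
    m=near(P,d,x,y,Rt+.025,.012,h-.006)&(P[...,0]<x-.3*Rt)&(np.hypot(P[...,0]-x,P[...,1]-y)>Rt-.012); w,r=fitr(P[m],Rt,[x,y]); print("tube wall",w.round(4),r,m.sum())
    print("move by (world)",(w-q).round(4),"flange above seat",round(c[2]-h-.005,4),"f",np.round(read_state()["ft_force"],1))
E
python3 held.py .053 .4605 .2455 .045 .051
```

```text
[0.4609 0.2452 0.1218] hist [   0    0    0    0    0    0    0    0    0    0 1034 9286  310   40
   50   51]
flange top z at tcp, rel -0.01700141434538044 slope [0.0054 0.0004] rms 0.0007221877820102988 n 10692
flange centre rel tcp [ 0.0006 -0.0004] 0.000272694515447737 26
tube wall [0.4604 0.2447] 0.00025330690350998386 281
move by (world) [-0.001  -0.0001] flange above seat 0.0548 f [ 0.4  0.6 -1.5]
```

drive_tool([
  [0,0,0,0.001,0,0.02,1],
  [0,0,0,0.001,0,0.035,1],
  [0,0,0,0.001,0,0.04,1],
  [0,0,0,0.001,0,0.044,1],
  [0,0,0,0.001,0,0.048,1],
  [0,0,0,0.001,0,0.051,1],
  [0,0,0,0.001,0,0.052,1],
  [0,0,0,0.001,0,0.052,1],
  [0,0,0,0.001,0,0.052,1],
])

```text
time: 19.8
ee_pos: [0.4593, 0.2451, 0.0688]
eef_rot: [0.0, 1.0, 0.0, 0.0]
ft_force: [-0.1, 0.1, -1.2]
width: 0.0229
```

```bash
python3 held.py .053 .4605 .2455 .045 .051
```

```text
[0.4593 0.2451 0.0688] hist [   0    0    0    0    0    0    0    0    0    2  974 9294  331   31
   61   43]
flange top z at tcp, rel -0.016985919764576002 slope [ 0.0054 -0.0001] rms 0.0007146378444302406 n 10655
flange centre rel tcp [ 0.0005 -0.0004] 0.00032297489028940835 26
tube wall [0.46   0.2446] 6.820068344386143e-05 17
move by (world) [ 0.0003 -0.0002] flange above seat 0.0018 f [-0.1  0.4 -1.5]
```

drive_tool([
  [0,0,0,0,0,0.0015,1],
  [0,0,0,0,0,0.0015,1],
  [0,0,0,0,0,0.0015,0],
  [0,0,0,0,0,0.0015,-1],
  [0,0,0,0,0,0.0015,-1],
  [0,0,0,0,0,0.0015,-1],
  [0,0,0,0,0,0.0015,-1],
  [0,0,0,0,0,-0.03,-1],
  [0,0,0,0,0,-0.08,-1],
  [0,0,0,0,0,-0.13,-1],
  [0,0,0,0,0,-0.13,-1],
  [0,0,0,0,0,-0.13,-1],
])

```text
time: 21.05
ee_pos: [0.4596, 0.2454, 0.1996]
eef_rot: [0.0, 1.0, 0.001, 0.001]
ft_force: [-0.0, -0.4, -0.5]
width: 0.086
```

```bash
python3 seat.py .46 .2446 .045 .053 .051; python3 -c "
from h import *
p,d=camera('top'); P=cloud('top',d); print(knob(P,d,.614,.273,0))
plan(.614,.273,.2)"
```

```text
flange centre [0.4592 0.2448] res 0.0003 top z - rim 0.0054 (want .005) slope [ 0.0005 -0.    ] 9129
(array([0.61382343, 0.27514689]), 38, (0.6146, 0.2735), 0.088, np.float64(0.04081007931999425))
plan [-0.05, -0.09, 0.0] [-0.1555, 0.0282, -0.0029]
```

cover_l is seated. Now cover_m.

drive_tool([
  [0,0,0,-0.154,0.028,0,-1],
  [0,0,0,-0.154,0.028,0,-1],
  [0,0,0,-0.154,0.028,0,-1],
  [0,0,0,-0.154,0.028,0,-1],
  [0,0,0,-0.154,0.028,0,-1],
  [0,0,0,-0.154,0.028,0,-1],
  [0,0,0,-0.154,0.028,0,-1],
])

```text
time: 21.85
ee_pos: [0.612, 0.2732, 0.1988]
eef_rot: [-0.0, 1.0, 0.0, -0.0]
ft_force: [-0.3, 0.1, 0.3]
width: 0.0868
```

```bash
python3 look.py knob,.614,.273,0; python3 seat.py .614 .273 .008 .044 .0355
```

```text
tcp [0.612  0.2732 0.1988] yaw 0.03 f [-0.18 -0.5   0.15] w 0.0868 t 21.9
knob (array([0.61435826, 0.27242491]), 477, (0.6147, 0.2725), 0.0885, np.float64(0.0410824383101811))
plan [0.05, 0.0, 0.04] [-0.0022, -0.0008, -0.0008]
flange centre [0.6143 0.2724] res 0.0004 top z - rim 0.0054 (want .005) slope [0.0008 0.0002] 4851
```

drive_tool([
  [0,0,0,-0.002,-0.001,0.05,-1],
  [0,0,0,-0.002,-0.001,0.1,-1],
  [0,0,0,-0.002,-0.001,0.14,-1],
  [0,0,0,-0.002,-0.001,0.16,-1],
  [0,0,0,-0.002,-0.001,0.169,-1],
  [0,0,0,-0.002,-0.001,0.169,1],
  [0,0,0,-0.002,-0.001,0.169,1],
  [0,0,0,-0.002,-0.001,0.169,1],
  [0,0,0,-0.002,-0.001,0.169,1],
  [0,0,0,-0.002,-0.001,0.169,1],
  [0,0,0,-0.002,-0.001,0.169,1],
  [0,0,0,-0.002,-0.001,0.169,1],
])

```text
time: 23.15
ee_pos: [0.6152, 0.2721, 0.0297]
eef_rot: [0.0, 1.0, 0.0, 0.0]
ft_force: [0.2, 0.0, -0.2]
width: 0.039
```

drive_tool([
  [0,0,0,0,0,0,1],
  [0,0,0,0,0,0,1],
  [0,0,0,0,0,0,1],
  [0,0,0,0,0,-0.01,1],
  [0,0,0,0,0,-0.04,1],
  [0,0,0,0,0,-0.08,1],
  [0,0,0,0,0,-0.12,1],
  [0,0,0,0,0,-0.16,1],
  [0,0,0,0,0,-0.16,1],
])

```text
time: 24.05
ee_pos: [0.6178, 0.2728, 0.1971]
eef_rot: [0.0, 1.0, 0.002, 0.005]
ft_force: [1.5, -0.9, -1.2]
width: 0.023
```

```bash
python3 held.py .044;  python3 -c "
from h import *
p,d=camera('top'); P=cloud('top',d)
print(rim(P,d,.589,-.28,.06))
plan(.589,-.28,.19)"
```

```text
[0.6178 0.2728 0.1971] hist [   0    0    0    0    0    0    0    0    0    0   46 5266 2032   42
   45   42]
flange top z at tcp, rel -0.015844056295815256 slope [0.019  0.0045] rms 0.0007566926954742 n 7422
flange centre rel tcp [-0.0001 -0.0003] 0.0002359046195765553 24
(array([ 0.58903909, -0.28012582,  0.03977903]), 92)
plan [0.07, 0.1, -0.01] [0.0264, -0.5521, 0.0002]
```

drive_tool([
  [0,0,0,0,-0.03,0,1],
  [0,0,0,0.004,-0.07,0,1],
  [0,0,0,0.008,-0.11,0,1],
  [0,0,0,0.01,-0.15,0,1],
  [0,0,0,0.013,-0.19,0,1],
  [0,0,0,0.015,-0.23,0,1],
  [0,0,0,0.018,-0.27,0,1],
  [0,0,0,0.02,-0.31,0,1],
  [0,0,0,0.022,-0.35,0,1],
  [0,0,0,0.024,-0.39,0,1],
  [0,0,0,0.025,-0.43,0,1],
  [0,0,0,0.026,-0.45,0,1],
])

```text
time: 25.35
ee_pos: [0.5872, -0.1822, 0.1881]
eef_rot: [0.002, 1.0, -0.001, -0.001]
ft_force: [-0.6, -0.8, -1.1]
width: 0.0227
```

drive_tool([
  [0,0,0,0,-0.04,0,1],
  [0,0,0,0,-0.08,0,1],
  [0,0,0,0,-0.1,0,1],
  [0,0,0,0,-0.102,0.03,1],
  [0,0,0,0,-0.102,0.05,1],
  [0,0,0,0,-0.102,0.05,1],
  [0,0,0,0,-0.102,0.05,1],
  [0,0,0,0,-0.102,0.05,1],
])

```text
time: 26.15
ee_pos: [0.5896, -0.28, 0.1405]
eef_rot: [-0.0, 1.0, -0.0, 0.001]
ft_force: [-0.1, -0.7, -1.1]
width: 0.0232
```

```bash
python3 held.py .044 .589 -.28 .06 .042
```

```text
[ 0.5896 -0.28    0.1405] hist [   0    0    0    0    0    0    0    0    0    0   18 4443 2920   41
   43   52]
flange top z at tcp, rel -0.015828317980601678 slope [ 0.0114 -0.0007] rms 0.0007758679988998832 n 7462
flange centre rel tcp [-0.0002 -0.0001] 0.0002110806436226298 24
tube wall [ 0.589  -0.2825] 0.0003182818239967737 478
move by (world) [-0.0003 -0.0024] flange above seat 0.0597 f [-0.5  0.1 -1.7]
```

drive_tool([
  [0,0,0,0,-0.002,0.02,1],
  [0,0,0,0,-0.002,0.035,1],
  [0,0,0,0,-0.002,0.042,1],
  [0,0,0,0,-0.002,0.042,1],
  [0,0,0,0,-0.002,0.042,1],
])

```text
time: 26.7
ee_pos: [0.5894, -0.282, 0.098]
eef_rot: [-0.0, 1.0, -0.0, 0.0]
ft_force: [-0.2, 0.1, -0.8]
width: 0.0232
```

```bash
python3 held.py .044 .589 -.281 .06 .042
```

```text
[ 0.5894 -0.282   0.098 ] hist [   0    0    0    0    0    0    0    0    0    4   20 4349 3032   36
   52   49]
flange top z at tcp, rel -0.015806324891318294 slope [ 0.0115 -0.0004] rms 0.0007838629418663981 n 7490
flange centre rel tcp [-0.0003 -0.0002] 0.00029603488626521804 24
tube wall [ 0.5891 -0.2824] 0.0003369768974301919 704
move by (world) [-0.     -0.0003] flange above seat 0.0172 f [ 0.8 -0.8 -0.1]
```

drive_tool([
  [0,0,0,0,0,0.005,1],
  [0,0,0,0,0,0.009,1],
  [0,0,0,0,0,0.012,1],
  [0,0,0,0,0,0.015,1],
  [0,0,0,0,0,0.0165,1],
  [0,0,0,0,0,0.0165,1],
])

```text
time: 27.35
ee_pos: [0.5891, -0.2819, 0.0815]
eef_rot: [0.0, 1.0, 0.0, -0.0]
ft_force: [-3.5, 1.5, 3.7]
width: 0.0227
```

```bash
python3 held.py .044 .589 -.281 .06 .042
```

```text
[ 0.5891 -0.2819  0.0815] hist [   0    0    0    0    0    0    0    0    0    1   23 4068 3307   44
   45   52]
flange top z at tcp, rel -0.015738888154601782 slope [ 0.012 -0.   ] rms 0.0007608592432785242 n 7486
flange centre rel tcp [-0.0003 -0.0001] 0.00031496082327613084 24
tube wall [ 0.5892 -0.2825] 0.0002827697981199681 519
move by (world) [ 0.0004 -0.0004] flange above seat 0.0007 f [-3.1  2.8  4.6]
```

The flange is on the rim with light contact. Releasing and rising.

drive_tool([
  [0,0,0,0,0,0,0.3],
  [0,0,0,0,0,0,-1],
  [0,0,0,0,0,0,-1],
  [0,0,0,0,0,0,-1],
  [0,0,0,0,0,0,-1],
  [0,0,0,0,0,0,-1],
  [0,0,0,0,0,-0.03,-1],
  [0,0,0,0,0,-0.08,-1],
  [0,0,0,0,0,-0.12,-1],
  [0,0,0,0,0,-0.12,-1],
  [0,0,0,0,0,-0.12,-1],
])

```text
time: 28.5
ee_pos: [0.5895, -0.2821, 0.2019]
eef_rot: [-0.0, 1.0, -0.0, 0.001]
ft_force: [0.0, 0.1, -0.5]
width: 0.0867
```

```bash
python3 seat.py .589 -.2823 .06 .044 .042; echo top; for a in ".589 -.2823 .06 .044 .042" ".4376 .0898 .08 .035 .033" ".4595 .2447 .045 .053 .051"; do python3 seat.py $a top; done
python3 - <<'E'
from h import *
p,d=camera("scene"); cv2.imwrite("pics/scene1.png",cv2.resize(p[:,:,::-1],(800,600)))
plan(.42,-.432,.2,0)
E
```

```text
flange centre [ 0.5881 -0.2822] res 0.0004 top z - rim 0.0054 (want .005) slope [0.001 0.   ] 6525
tube wall (array([ 0.58900589, -0.28246574]), np.float64(0.00033273458318582375)) 72
top
flange centre [ 0.5876 -0.2819] res 0.0009 top z - rim 0.0054 (want .005) slope [-0.0111 -0.0027] 109
flange centre [0.4386 0.0912] res 0.0014 top z - rim 0.0057 (want .005) slope [-0.0088 -0.007 ] 312
flange centre [0.4593 0.2459] res 0.0014 top z - rim 0.0056 (want .005) slope [-0.0002 -0.0043] 724
plan [0.04, -0.12, 0.0] [0.1686, -0.1504, -0.0001]
```

View pics/scene1.png

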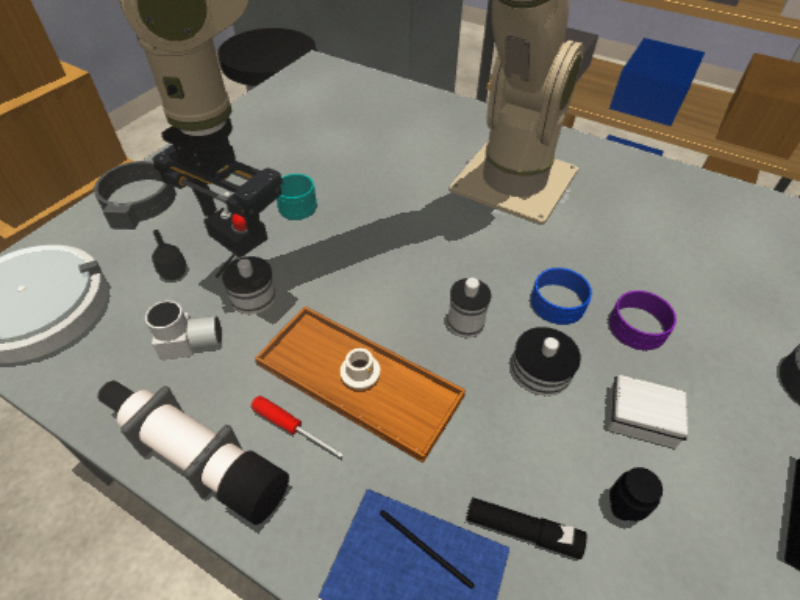

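The scene view shows all three covers on their tubes, at (249,275), (470,295) and (546,355). The adapter is upright in the tray at (361,368) and the lamp is still on. Going to the toggle with closed fingers.

drive_tool([
  [0,0,0,0.18,-0.15,0,1],
  [0,0,0,0.18,-0.15,0,1],
  [0,0,0,0.18,-0.15,0,1],
  [0,0,0,0.18,-0.15,0,1],
  [0,0,0,0.18,-0.15,0,1],
  [0,0,0,0.18,-0.15,0,1],
  [0,0,0,0.18,-0.15,0,1],
  [0,0,0,0.18,-0.15,0,1],
  [0,0,0,0.18,-0.15,0,1],
])

```text
time: 29.65
ee_pos: [0.4104, -0.4307, 0.2006]
eef_rot: [-0.001, 1.0, 0.0, -0.0]
ft_force: [1.0, -0.5, 0.3]
width: 0.0229
```

```bash
python3 look.py
python3 - <<'E'
from h import *
T=toolT(); p,d=camera("wrist"); P=cloud("wrist",d,T); cv2.imwrite("pics/w6.png",p[:,:,::-1])
for o in tip_of("toggle_tip","wrist")[:2]:
    u,v=np.array(o["location"])*[512,384]; print(o["score"],u,v,ray("wrist",u,v,.0885,T).round(4))
m=near(P,d,.46,-.437,.03,.078,.1); print("ball",P[m].mean(0),P[m].min(0),P[m].max(0),m.sum())
E
```

```text
tcp [ 0.4104 -0.4307  0.2006] yaw 0.14 f [-0.69  0.14  0.15] w 0.0189 t 29.7<stdin>:5: RuntimeWarning: Mean of empty slice.
  ret = um.true_divide(
Traceback (most recent call last):
ValueError: zero-size array to reduction operation minimum which has no identity
```

View pics/w6.png

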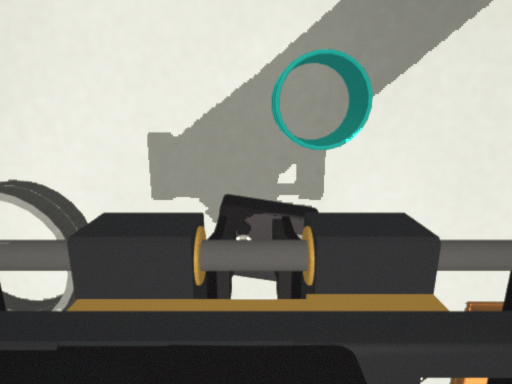

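The wrist view shows only a bit of the chrome at (243,240), so I'll use the box geometry: toggle tip at about (0.459, -0.437, 0.088), moving to (0.493, -0.442). I'll lower in front of it and push along +x.

drive_tool([
  [0,0,0,0,-0.008,0.04,1],
  [0,0,0,0,-0.008,0.08,1],
  [0,0,0,0,-0.008,0.11,1],
  [0,0,0,0,-0.008,0.112,1],
  [0,0,0,0,-0.008,0.112,1],
  [0,0,0,0,-0.008,0.112,1],
])

```text
time: 30.4
ee_pos: [0.41, -0.4408, 0.091]
eef_rot: [-0.0, 1.0, -0.001, 0.001]
ft_force: [0.3, 0.3, 1.2]
width: 0.0004
```

drive_tool([
  [0,0,0,-0.015,0,0,1],
  [0,0,0,-0.03,0,0,1],
  [0,0,0,-0.04,0,0,1],
  [0,0,0,-0.048,0,0,1],
  [0,0,0,-0.056,0,0,1],
  [0,0,0,-0.063,0,0,1],
  [0,0,0,-0.063,0,0,1],
  [0,0,0,-0.063,0,0,1],
])

```text
time: 31.2
ee_pos: [0.4724, -0.4395, 0.0888]
eef_rot: [-0.0, 1.0, 0.0, 0.0]
ft_force: [0.2, 0.4, 0.0]
width: 0.0007
```

drive_tool([
  [0,0,0,-0.004,0,0,1],
  [0,0,0,-0.008,0,0,1],
  [0,0,0,-0.008,0,0,1],
])

```text
time: 31.5
ee_pos: [0.4752, -0.4402, 0.0882]
eef_rot: [0.002, 1.0, 0.002, -0.004]
ft_force: [-17.7, 4.0, 8.0]
width: 0.0002
```

drive_tool([
  [0,0,0,0.03,0,0,1],
  [0,0,0,0.06,0,0,1],
  [0,0,0,0.07,0,-0.04,1],
  [0,0,0,0.07,0,-0.09,1],
  [0,0,0,0.07,0.05,-0.12,1],
  [0,0,0,0.07,0.1,-0.15,1],
  [0,0,0,0.07,0.15,-0.15,1],
  [0,0,0,0.07,0.2,-0.15,1],
  [0,0,0,0.07,0.25,-0.15,1],
  [0,0,0,0.07,0.25,-0.15,1],
  [0,0,0,0.07,0.25,-0.15,1],
])

```text
time: 32.6
ee_pos: [0.4106, -0.1871, 0.2394]
eef_rot: [-0.002, 1.0, 0.001, 0.001]
ft_force: [-0.4, -0.9, -0.2]
width: 0.0005
```

```bash
python3 - <<'E'
from h import *
p,d=camera("top"); P=cloud("top",d)
z=np.load("top0.npz"); P0=cloud("top",z["d"])
for a,b,pp in((P0,z["d"],z["p"]),(P,d,p)):
    m=near(a,b,.476,-.439,.03,.078,.1); print("tip",m.sum(),a[m].mean(0).round(4)); m=near(a,b,.484,-.388,.012,.06,.085); print("dome col",pp[m].mean(0))
A=cv2.resize(z["p"][180:230,340:420,::-1],(400,250)); B=cv2.resize(p[180:230,340:420,::-1],(400,250))
C=cv2.resize(camera("scene")[0][:,:,::-1],(800,600)); C=C[150:500]; cv2.imwrite("pics/end.png",np.vstack([np.hstack([A,B]),C]))
E
for a in ".589 -.2823 .06 .044 .042" ".4376 .0898 .08 .035 .033" ".4595 .2447 .045 .053 .051"; do python3 seat.py $a top; done
```

```text
tip 22 [ 0.4597 -0.4364  0.0926]
dome col [167.          54.53488372  51.65116279]
tip 20 [ 0.4914 -0.4413  0.0918]
dome col [nan nan nan]
flange centre [ 0.5886 -0.2803] res 0.0014 top z - rim 0.0056 (want .005) slope [-0.0006 -0.0038] 476
tube wall (array([ 0.58945414, -0.28079782]), np.float64(0.00038880823709409873)) 59
flange centre [0.4383 0.0912] res 0.0015 top z - rim 0.0058 (want .005) slope [ 0.0012 -0.0014] 309
flange centre [0.4595 0.2461] res 0.0015 top z - rim 0.0057 (want .005) slope [-0.0016 -0.0003] 714<stdin>:5: RuntimeWarning: Mean of empty slice.
  ret = um.true_divide(
```

View pics/end.png

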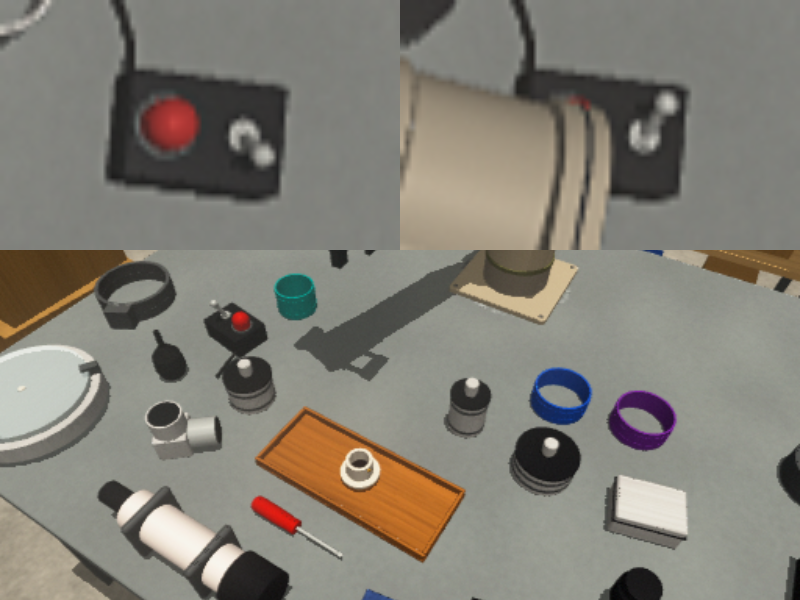

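The tip moved from x 0.460 to 0.491, which is 32 mm of about 34, and 18 N at the stop shows it is fully over. The covers, tubes and adapter are in place and the robot is clear. Handing in.

```bash
python3 -c "
from bench import *
print(close_job())"
```

```text
the job is handed in; nothing more can be done
None
```

The shelf is closed up and handed in at about 33 s on the robot's clock. The hand-in reported no verdict.

**What I did:** only the small tube still had an adapter, so I stood that on the tray floor. I then put each cover on its own tube, and last flipped the toggle away from the robot.

**Last checks:**
- **Covers:** all three flanges lie flat. Their tops read 5.4 mm above the rim in the close views, where 5 mm is ideal, and the slope is about 0.002 or less. They are centred on their tubes to about 1 mm.
- **Adapter:** right after release its neck top read 54 mm and its flange top 22 mm, which fits standing on the tray floor. The final picture still shows it upright.
- **Toggle:** the tip moved 32 mm of about 34 mm, and pushing met 18 N at the stop. That puts it at roughly 0.75 rad, past the 0.62 needed.
- **Other things:** the ones the final picture shows look where they were. The eyepiece is cut off at its edge and the Cheshire is out of frame; neither was near the arm's later moves.

**What went wrong or disagreed:**
- **cover_s:** on the first lowering it pressed on the rim with about 35 N, because it sat 5 mm lower in the grip than I assumed. I lifted it, measured again and seated it with no force.
- **Cameras:** the top camera reads 1–2 mm different in y from the wrist camera, so I relied on the wrist camera for the fits.
- **Lamp:** the arm hid the dome from above in the last picture, so I judged the lamp by the toggle. In the scene view the dome still looks red.

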